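Set the cellar lot counter and row dial

TASK

Set the bottling bench to lot six, row four: step the eight-sided drum with its button until its six-dot face is up, and turn the dial until its nose points at the four dots. The guard has to be swung off the button for this; swing it back over the button afterwards. Do not turn the drum by hand, and leave the other things on the bench standing where they are.

Things in the scene. Friction and masses are not known exactly. Their poses are not given: they have to be found in the camera images.
- counter: The lot counter: a wooden housing with a white eight-sided drum in its top and, beside the drum, a black step button on a brass plate under a swinging steel guard. Housing 130 (x) x 220 (y) x 115 mm tall; origin at the centre of its underside on the bench, z up; x and y along its sides. It is fixed to the bench. In its frame the drum's axis lies along y at x = 0, z = 85 mm, the drum spans y = -94 to -2 mm and its top face stands at z = 130 mm, 15 mm above the housing.
- drum (a joint): Turn of the drum (rad), which grows by pi/4 (one face) for each press of the step button, the top face moving towards -x of the counter. The eight faces carry 1 to 8 black dots (10 mm across, in one row up to three dots, in two rows above that). The value is (number of dots facing up - 1) x pi/4, plus 2 pi for each full round. A click spring holds it squarely on a face; the ratchet only advances it, so passing the wanted face means going all the way round.
- step_top (a point): Centre of the top of the step button, a black cylinder 32 mm across that stands 35 mm above the housing (top at 150 mm above the bench), at x = 0, y = +65 mm in the counter's frame. It travels 18 mm straight down against a spring (about 2 to 5 N, up to 11 N when pressed fast). One press of more than about 14 mm advances the drum by one face; it must then come up fully (travel back under 1.5 mm) before the next press.
- guard (a joint): Swing of the guard (rad): 0 = over the button, grows as it swings (counter-clockwise from above) out over the counter's +y side to 1.9 at most. It stays where it is left (about 0.04 N m of friction). While it is under about 1.3 the button cannot be pressed properly.
- guard_hinge (a point): Point on the guard's vertical hinge axis, level with the top of its plate (163 mm above the bench), at x = -45, y = +65 mm in the counter's frame. The guard is a steel plate 5 mm thick, 36 mm wide and 100 mm long, 8 mm above the button; it starts 10 mm behind the hinge axis and at 0 points along the counter's +x.
- guard_post (a point): Centre (half-way up) of the upright steel post on the guard's free end, by which it is pushed or pinched: 14 mm across, 40 mm tall, from 163 to 203 mm above the bench, 78 mm from the hinge axis.
- dialbox: The dial box: a wooden box 160 x 160 x 60 mm tall with an aluminium top and a black pointer knob in the middle; origin at the centre of its underside on the bench, z up. Fixed to the bench. Groups of 1 to 6 black dots stand round the knob, 63 mm from its axis, 45 degrees apart and going clockwise seen from above; in the box's frame the one dot lies at +112.5 degrees (from +x, counter-clockwise positive) and the four dots at -22.5 degrees.
- dial (a joint): Turn of the knob (rad), growing clockwise seen from above: (number of dots the nose points at - 1) x pi/4. It clicks every pi/4 (about 0.1 N m), springs into the nearest click when let go, and turns from -0.15 to 4.08.
- dial_grip (a point): On the knob's axis at the middle of its grip bar, 92 mm above the bench; its x axis points along the bar to the nose (the tapered end with the white line). The bar is 64 mm long (78 mm with the nose), 14 mm thick, from 70 to 106 mm above the bench, on a disc 72 mm across whose top is at 70 mm.
- bottle: Bystander: a full dark glass wine bottle standing upright, 74 mm across, 300 mm tall; origin at its underside.
- half_bottle: Bystander: a dark glass half bottle standing upright, 60 mm across, 240 mm tall; origin at its underside.
- jug: Bystander: a terracotta jug standing upright, 104 mm across at the belly, 140 mm tall; origin at its underside.
- glass: Bystander: a clear glass beaker standing upright, 66 mm across, 85 mm tall; it may stand under the guard's swing, well below it; origin at its underside.
- cork_tray: Bystander: a low open wooden tray of corks, 100 x 160 x 40 mm; origin at its underside.
- mallet: Bystander: a wooden mallet lying on the bench, 200 mm long, about 30 mm high.

How it is judged:
By the outcome, as a careful person would: the job done as asked, in the order asked, and still so for the second after the job is handed in, with the robot touching nothing.
It also fails if it takes over 61 s, if anything falls off the work surface, if the arm or the gripper's body presses on something with over 40 N, if the wrist force passes 120 N, or if a joint passes its speed limit or range.

ROBOT

A 7-joint arm with a two-finger parallel gripper is mounted at the origin on the work surface. World frame = base frame: x ahead of the robot, y to its left, z up, the work surface at z = 0. Lengths are in m, angles in degrees, forces in N, time in s.
With the tool pointing down it reaches from about 0.4 to 0.85 m from the base axis. Payload 4.5 kg.
Tool frame: the origin (TCP) lies on the centre line of the jaws, within the pads' length; the fingertips stand 25 mm ahead of it and the grasp point (between the pads) lies 6 mm ahead of it; x points along the fingers, y is the direction in which the jaws open and shut, and the axes are right-handed (so a half turn about x gives the same grasp; the last joint's range is limited). The gripper opens to 88 mm and grips with 3 to 60 N. Pads are 18 mm wide; open, the fingers measure 123 mm over their backs; the gripper's body (75 mm by 187 mm) begins 45 mm behind the grasp point.
Start: joints at [75.447, 39.483, -11.15, 89.685, 9.013, 51.709, -12.324], TCP at [0.177, -0.599, 0.243] pointing down, gripper open.
Joint ranges: [-172.22, 172.22], [-26.19, 119.32], [-84.43, 86.54], [7.71, 146.69], [-57.33, 237.33], [2.42, 119.75], [-152.13, 152.13]. Speed limits (degrees/s): [147.25, 147.25, 180, 180, 180, 180, 180].

INTERFACE

Orientations are given as a 3x3 rotation matrix whose columns are the frame's x, y, z axes.
In Python, from workcell import robot gives the robot as it stands. Calls block until the motion is done:
- robot.goto(position, orientation): joint-space move of the TCP to a pose.
- robot.movel(position, speed=0.15, orientation=None, f_stop=None): straight line of the TCP; orientation=None keeps the orientation; speed is the mean speed in m/s. With f_stop (N) it stops when the force on the tool has changed by that much, and returns True; else False.
- robot.set_joints(angles): joint-space move.
- robot.set_gripper(opening, grasp_force=None): opening from 0.0 (shut) to 1.0 (fully open); grasp_force is the grip in N (None keeps the last); returns when the fingers have stopped.
- robot.dwell(seconds).
- robot.ik(position, orientation): joint angles nearest the present ones, or None.
- robot.state(): the state.
- robot.read_camera(name): name is "scene" or "top" or "wrist"; returns a dict with "color" (420x560x3 uint8, red, green, blue), "camera_matrix" (3x3 intrinsics, pixels), "T" (4x4, takes a point from camera to world coordinates). Camera axes: x right, y down, z forward; pixel columns grow to the right and rows downward; lengths in m; the calibration is good to about 2 mm. A picture is of the moment at which its call begins. There is no depth.
A pose or a line that the arm cannot do raises robot.MotionError and nothing moves.
- robot.job_done(): hands the job in, once; it reports no verdict.
The state is a dict: "t": time; "joints": joint angles; "qvel": joint speeds; "effort": joint torques, N m; "tool_pos": TCP position; "tcp_rot": TCP orientation; "wrist_force": force on the tool from outside, world axes, zero at the start; "ft_torque": the same for the moment, N m; "opening": opening from 0.0 (shut) to 1.0 (fully open).
Only numpy, scipy, OpenCV 4.12 (cv2) and the standard library are available. Lean on these libraries where they do the work, as an engineer would, in place of code of your own. Each camera call takes 0.05 s, during which the arm holds its last target. There are 200 camera calls.

## Working session

There is one attempt and no reset: what is moved stays moved. The work goes in short steps, each a Python script; the robot and the scene stay as the last script left them, time stands still between calls to the robot, and variables do not carry over. Pictures are saved under pics/ and viewed, about 8 in all and at most 12, crops included, and the job is handed in when it is done.

```bash
mkdir -p pics; ls; python3 - <<'E'
from workcell import robot
import cv2,numpy as np
for n in ("scene","top"):
    c=robot.read_camera(n); cv2.imwrite(f"pics/{n}0.png",c["color"][:,:,::-1])
    np.savez(f"pics/{n}0.npz",K=c["camera_matrix"],T=c["T"])
    print(n,c["camera_matrix"].round(1).tolist(),c["T"].round(3).tolist())
print(robot.state())
E
```

```text
pics
scene [[517.5, 0.0, 282.2], [0.0, 517.5, 213.4], [0.0, 0.0, 1.0]] [[-0.125, 0.849, -0.513, 1.092], [0.992, 0.103, -0.072, 0.153], [-0.009, -0.518, -0.855, 1.092], [0.0, 0.0, 0.0, 1.0]]
top [[484.1, 0.0, 287.5], [0.0, 484.1, 205.7], [0.0, 0.0, 1.0]] [[-0.029, -0.988, 0.155, 0.387], [-1.0, 0.029, -0.001, 0.037], [-0.003, -0.155, -0.988, 1.151], [0.0, 0.0, 0.0, 1.0]]
{'t': 0.1, 'joints': array([ 75.44947278,  39.52763912, -11.14589608,  89.73847291,
         9.01283968,  51.71045792, -12.32414677]), 'qvel': array([-0.04993069, -0.13515397,  0.09041098, -0.20518166,  0.06915418,
        0.0551025 , -0.03015301]), 'effort': array([-3.06765258e-03, -5.28505647e+01, -1.27121653e+00, -1.53837723e+01,
       -5.24387928e-02,  1.98456815e-03,  4.77341916e-05]), 'tool_pos': array([ 0.17717848, -0.59877395,  0.24250065]), 'tcp_rot': array([[-5.82153355e-04,  2.83886005e-01, -9.58857861e-01],
       [ 1.54628939e-03, -9.58856621e-01, -2.83886577e-01],
       [-9.99998635e-01, -1.64793726e-03,  1.19231682e-04]]), 'wrist_force': array([-0.29763089, -0.16287286, -0.2641355 ]), 'ft_torque': array([ 0.02612392, -0.04639289, -0.04917441]), 'opening': 0.998960532965715}
```

View pics/top0.png

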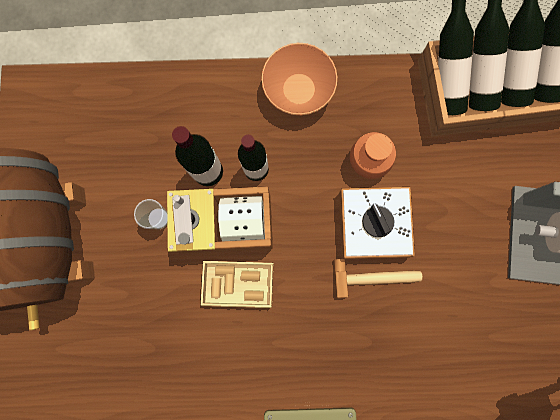

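View pics/scene0.png

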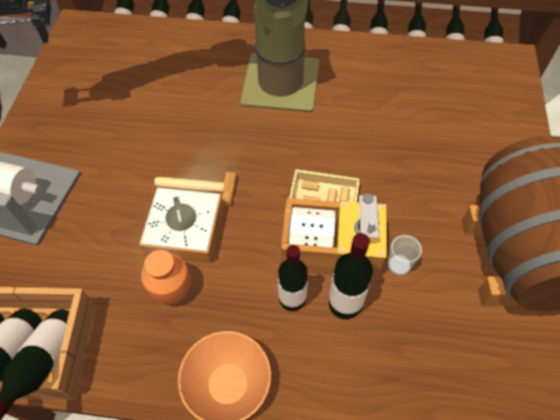

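```bash
python3 - <<'E'
import cv2,numpy as np
t=cv2.imread("pics/top0.png"); s=cv2.imread("pics/scene0.png")
f=lambda im,x,y,w,h,k:cv2.resize(im[y:y+h,x:x+w],None,fx=k,fy=k,interpolation=cv2.INTER_CUBIC)
a=f(t,130,120,150,150,4); b=np.vstack([f(t,335,180,90,85,200/90),f(s,135,165,100,100,2),f(s,270,160,150,150,200/150)])
b=b[:600]; b=np.vstack([b,np.zeros((600-b.shape[0],200,3),np.uint8)])
cv2.imwrite("pics/crop1.png",np.hstack([a,b]))
E
```

```text
(no output)
```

View pics/crop1.png

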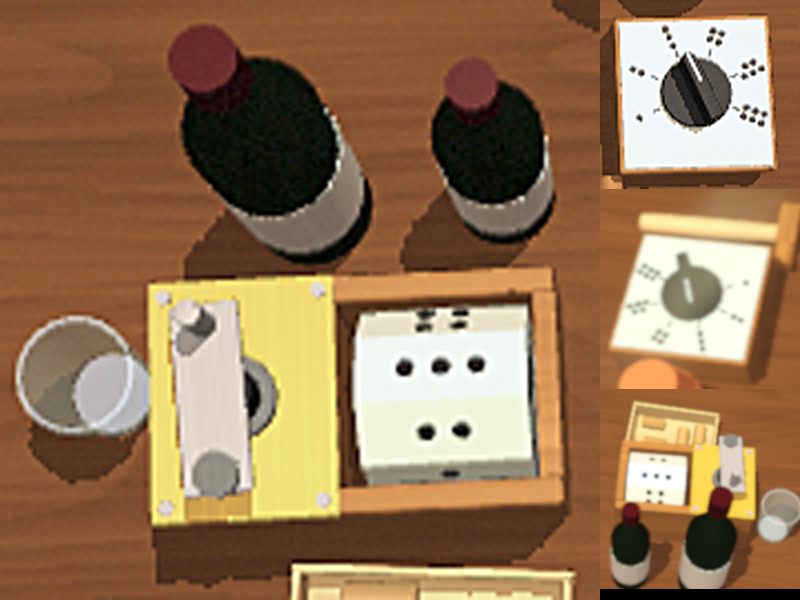

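```bash
cat > h.py <<'E'
import numpy as np,cv2
def ray(cam,uv,z):
    d=cam if not isinstance(cam,str) else np.load(f"pics/{cam}.npz")
    K,T=d["K"],d["T"]; r=T[:3,:3]@np.linalg.inv(K)@np.array([uv[0],uv[1],1.]); o=T[:3,3]
    return o+r*(z-o[2])/r[2]
def proj(cam,P):
    d=cam if not isinstance(cam,str) else np.load(f"pics/{cam}.npz")
    c=d["T"][:3,:3].T@(np.asarray(P)-d["T"][:3,3]); u=d["K"]@c; return u[:2]/u[2]
E
python3 - <<'E'
from h import *
def box(c,z,dims):
    p=np.array([ray("top0",u,z)[:2] for u in c]); ctr=p.mean(0)
    print("ctr",ctr.round(4),"sides",[np.linalg.norm(p[i]-p[(i+1)%4]).round(3) for i in range(4)])
    # p: TL TR BR BL ; +x is up (TL-BL), +y left
    vx=(p[0]-p[3])+(p[1]-p[2]); vy=(p[0]-p[1])+(p[3]-p[2])
    print("angx",np.degrees(np.arctan2(vx[1],vx[0])),"angy-90",np.degrees(np.arctan2(vy[1],vy[0]))-90)
c=lambda x,y:(130+x/4,120+y/4)
box([c(150,285),c(553,268),c(563,503),c(153,525)],.115,0)
d=lambda x,y:(335+(x-600)*.45,180+y*.45)
box([d(615,18),d(769,16),d(776,168),d(622,172)],.06,0)
for n,u,z in [("post top",c(187,312),.203),("hinge cap",c(215,470),.166),("bottle",c(308,200),0),("half",c(502,192),0),("glass base",c(115,393),0),("glass rim",c(75,375),.085),("button",c(262,397),.15),
  ("dial nose top",d(688,56),.106),("d1",d(640,118),.06),("d3",d(668,40),.06),("d4",d(715,38),.06),("d6",d(753,115),.06),("jug top",(378,146),.14),("mallet head",(341,270),.03)]:
    print(n,ray("top0",u,z)[:2].round(3))
E
```

```text
ctr [0.5258 0.1848] sides [np.float64(0.22), np.float64(0.128), np.float64(0.219), np.float64(0.131)]
angx 1.1806603843108465 angy-90 1.0932838359985908
ctr [ 0.5154 -0.1684] sides [np.float64(0.159), np.float64(0.156), np.float64(0.155), np.float64(0.158)]
angx -0.6964883656389187 angy-90 -0.5535104471822763
post top [0.558 0.255]
hinge cap [0.482 0.249]
bottle [0.661 0.229]
half [0.663 0.111]
glass base [0.546 0.345]
glass rim [0.545 0.345]
button [0.521 0.228]
dial nose top [ 0.546 -0.155]
d1 [ 0.491 -0.111]
d3 [ 0.571 -0.143]
d4 [ 0.571 -0.192]
d6 [ 0.491 -0.226]
jug top [ 0.67  -0.163]
mallet head [ 0.41  -0.083]
```

```bash
cat >> h.py <<'E'
from workcell import robot
C=np.array([.5258,.1848]); CY=np.radians(1.14)
def cw(x,y): return C+np.array([x*np.cos(CY)-y*np.sin(CY),x*np.sin(CY)+y*np.cos(CY)])
H=cw(-.045,.065); BTN=cw(0,.065)
def post(g): a=g+CY; return H+.078*np.array([np.cos(a),np.sin(a)])
def R(yaw):  # tool down, jaw axis at yaw (deg) from world -y
    a=np.radians(yaw-90); y=np.array([np.cos(a),np.sin(a),0]); x=np.array([0,0,-1.]); return np.c_[x,y,np.cross(x,y)]
def yaw(g): return float(np.interp(np.degrees(g),[0,40,105],[0,0,65]))
def snap(n,cam="top"):
    c=robot.read_camera(cam); cv2.imwrite(f"pics/{n}.png",c["color"][:,:,::-1]); np.savez(f"pics/{n}.npz",K=c["camera_matrix"],T=c["T"])
def st():
    s=robot.state(); print("t %.1f"%s["t"],"tcp",s["tool_pos"].round(4),"F",s["wrist_force"].round(1),"J",s["joints"].round(0),"op %.3f"%s["opening"])
E
python3 - <<'E'
from h import *
print(H,BTN,post(0))
for p,y in [(post(.06),0),(post(.9),yaw(.9)),(post(1.75),yaw(1.75)),(BTN,0),((.515,-.168),0)]:
    for k in (0,180):
        q=robot.ik([*p,.2],R(y+k)); print(y+k,None if q is None else np.round(q))
p=post(.05)
robot.movel([.177,-.599,.33],speed=.3); robot.goto([*p,.36],R(0)); st()
robot.movel([*p,.26],speed=.2); snap("w1","wrist"); snap("t1"); st()
E
```

```text
[0.4795157  0.24889184] [0.5245068  0.24978713] [0.55750026 0.25044368]
0 [ -32.   41.    5.   95.   -5.   44. -114.]
180 [ -3.  49. -50.  93.  43.  59.  24.]
11.566201561774093 [ -37.   41.    4.   95.   -4.   44. -110.]
191.5662015617741 [ -8.  50. -52.  93.  44.  60.  28.]
60.267614147894065 [-34.  38.  -9. 103.   9.  40. -78.]
240.26761414789405 [ -4.  55. -72. 101.  57.  69.  57.]
0 [ -33.   39.    6.  101.   -6.   40. -114.]
180 [ -3.  47. -49.  99.  42.  55.  21.]
0 [ 15.  37.  -3. 107.   3.  36. -80.]
180 [ 42.  44. -50. 106.  43.  51.  61.]
t 3.8 tcp [0.5578 0.2534 0.3599] F [-0.3  0.1  0.3] J [  -9.   35.  -37.   82.   21.   70. -138.] op 0.999
t 4.6 tcp [0.5582 0.2551 0.2617] F [-0.4  0.5  0.5] J [ -10.   40.  -35.   90.   26.   58. -142.] op 1.001
```

View pics/w1.png

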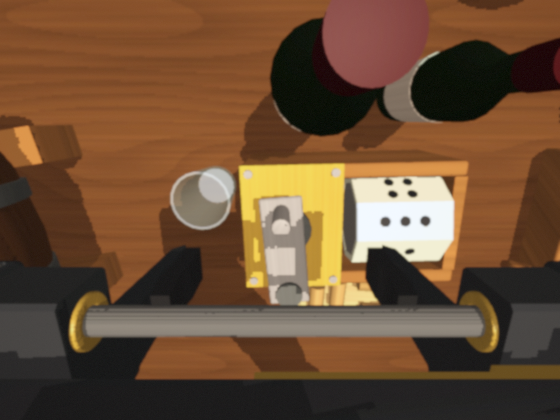

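The wrist view shows the drum's three-dot face up. The post top is near (281,213), its foot near (281,232), and the hinge cap is at (289,293). Next I check those positions, then pinch and swing the guard.

```bash
python3 - <<'E'
from h import *
for u,z in [((281,213),.203),((281,230),.163),((289,293),.166)]: print(ray("w1",u,z)[:2].round(4))
print(proj("w1",[*post(.0),.203]),proj("w1",[*post(.06),.203]),proj("w1",[*post(.06),.163]),proj("w1",[*H,.166]))
p=post(.05)
print(robot.movel([*p,.199],speed=.15,f_stop=8)); st()
robot.set_gripper(0.0,grasp_force=8); st()
E
```

```text
[0.5694 0.2562]
[0.5417 0.2566]
[0.4828 0.2495]
[289.16202685 229.12078299] [282.52807438 229.43264997] [282.67460955 212.47275631] [289.69221306 296.24324   ]
False
t 5.1 tcp [0.5578 0.2549 0.1999] F [-0.1  0.1  0.6] J [ -11.   44.  -32.   94.   29.   50. -145.] op 0.998
t 6.2 tcp [0.5575 0.2546 0.199 ] F [ 0.6  1.1 -0.7] J [ -11.   44.  -32.   94.   29.   50. -145.] op 0.151
```

```bash
cat >> h.py <<'E'
def swing(g0,g1,n,z=.199,sp=.08):
    for g in np.linspace(g0,g1,n+1)[1:]:
        robot.movel([*post(g),z],speed=sp,orientation=R(yaw(g)))
        s=robot.state(); f=np.linalg.norm(s["wrist_force"]); 
        if f>25: print("force",g,s["wrist_force"]); break
E
python3 - <<'E'
from h import *
swing(.053,1.78,9); st()
robot.set_gripper(.6); p=robot.state()["tool_pos"]; robot.movel([*p[:2],.28],speed=.2); st(); snap("t2")
s=cv2.imread("pics/t2.png")[120:270,130:330]; cv2.imwrite("pics/t2c.png",cv2.resize(s,None,fx=3,fy=3,interpolation=2))
E
```

```text
t 9.3 tcp [0.4625 0.3247 0.199 ] F [0.1 0.5 1.4] J [ -13.   45.  -47.  102.   41.   52. -107.] op 0.151
t 10.6 tcp [0.4617 0.3242 0.2794] F [ 1.3 -1.  -0.3] J [ -11.   40.  -51.   97.   35.   61. -101.] op 0.596
```

View pics/t2c.png

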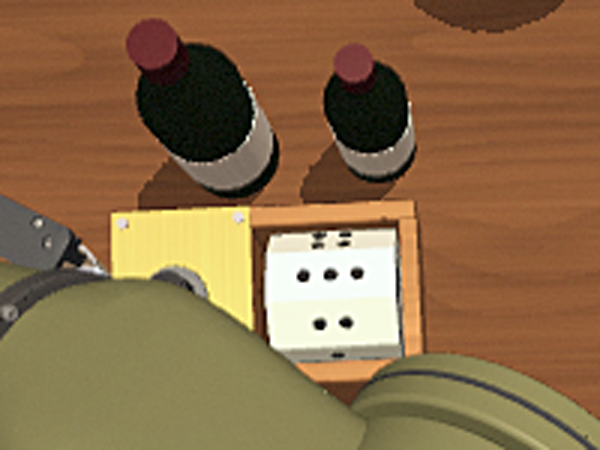

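```bash
python3 - <<'E'
from h import *
robot.movel([*BTN,.28],speed=.25,orientation=R(0)); robot.set_gripper(0.0)
robot.movel([*BTN,.182],speed=.2); st()
ims=[]
for i in range(2):
    hit=robot.movel([*BTN,.1575],speed=.06,f_stop=20); print(hit); st()
    robot.movel([*BTN,.181],speed=.1); robot.dwell(.2); snap(f"p{i}")
    ims.append(cv2.imread(f"pics/p{i}.png")[170:270,160:290])
cv2.imwrite("pics/pm.png",cv2.resize(np.hstack(ims),None,fx=3,fy=3,interpolation=2)); st()
E
```

```text
t 13.3 tcp [0.5249 0.2504 0.1827] F [ 0.  -0.4  0.4] J [ -13.   43.  -30.  100.   29.   45. -147.] op 0.005
False
t 13.9 tcp [0.5244 0.2498 0.1573] F [-0.2  0.9 -0.3] J [ -14.   45.  -28.  102.   30.   41. -148.] op 0.008
False
t 15.1 tcp [0.5243 0.2498 0.1571] F [-0.8  0.1  0.4] J [ -14.   45.  -28.  102.   30.   41. -148.] op 0.005
t 15.7 tcp [0.5242 0.2496 0.1805] F [ 0.   0.7 -0.4] J [ -13.   43.  -29.  101.   28.   44. -147.] op 0.006
```

View pics/pm.png

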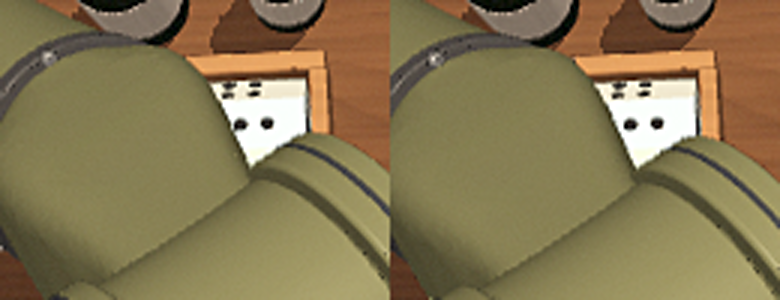

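Both frames still show three dots, and the force readings show no contact, so the presses missed. I'll look with the wrist camera.

```bash
python3 - <<'E'
from h import *
print(ray("top0",(130+262/4,120+397/4),.15),ray("t2",(130+180/3,120+285/3),.15), proj("t2",[*BTN,.15]))
p=robot.state()["tool_pos"]; robot.movel([p[0],p[1],.24],speed=.2); snap("w2","wrist"); st()
print(proj("w2",[*BTN,.15]),proj("w2",[*BTN,.132]),robot.state()["tcp_rot"].round(2).tolist())
E
```

```text
[0.5209936 0.2282273 0.15     ] [0.53027556 0.23972058 0.15      ] [185.16857022 217.8785212 ]
t 16.2 tcp [0.5239 0.249  0.2393] F [ 0.  -0.7  0.3] J [ -12.   39.  -31.   97.   25.   51. -143.] op 0.004
[282.69612783 214.31662039] [282.72948618 207.9639237 ] [[-0.0, -0.0, -1.0], [-0.0, -1.0, 0.0], [-1.0, 0.0, 0.0]]
```

View pics/w2.png

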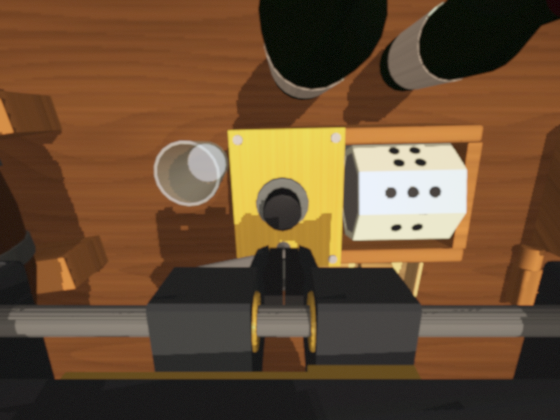

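```bash
python3 - <<'E'
from h import *
im=cv2.imread("pics/w2.png"); x0,y0,k=225,160,6
c=cv2.resize(im[y0:y0+100,x0:x0+120],None,fx=k,fy=k,interpolation=cv2.INTER_CUBIC)
e=c.copy()[:,:]
for z,col in [(.15,(0,0,255)),(.132,(0,255,0)),(.115,(255,0,0))]:
    pts=[(proj("w2",[BTN[0]+.016*np.cos(a),BTN[1]+.016*np.sin(a),z])-[x0,y0]+.5)*k for a in np.linspace(0,6.28,25)]
    cv2.polylines(e,[np.int32(pts)],True,col,1)
cv2.imwrite("pics/w2c.png",e)
E
```

```text
(no output)
```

View pics/w2c.png

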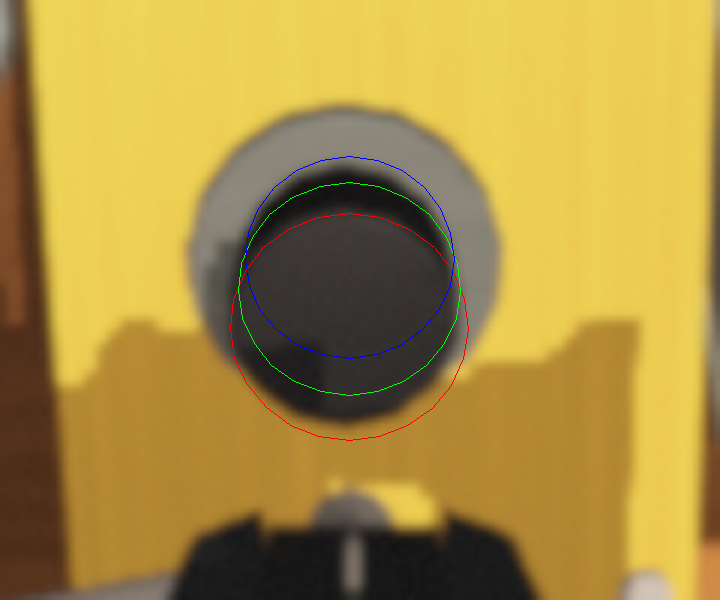

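```bash
python3 - <<'E'
from h import *
p=robot.state()["tool_pos"]; print(p)
for d in (0,-.006,-.0125,-.025,-.035):print(d,proj("w2",[p[0]+.009,p[1],p[2]+d]).round(1))
d=np.load("pics/w2.npz");print(d["T"].round(3).tolist(),d["K"].round(0).tolist())
# slow press with force trace
robot.movel([p[0]+.002,p[1],.182],speed=.2)
for z in (.178,.174,.170,.166,.162,.1575,.155):
    h=robot.movel([BTN[0]+.002,BTN[1],z],speed=.04,f_stop=20); robot.dwell(.1); s=robot.state(); print(z,h,s["tool_pos"].round(4),s["wrist_force"].round(2),s["ft_torque"].round(2))
snap("p3"); snap("w3","wrist"); st()
a=cv2.imread("pics/p3.png")[170:270,160:290]; b=cv2.imread("pics/w3.png")[100:320,200:480]
a=cv2.resize(a,(286,220)); cv2.imwrite("pics/m3.png",cv2.resize(np.hstack([a,b]),None,fx=1.4,fy=1.4))
E
```

```text
[0.52385664 0.24903868 0.23930884]
0 [283.9 251.8]
-0.006 [283.8 247. ]
-0.0125 [283.8 242.2]
-0.025 [283.8 233.9]
-0.035 [283.7 228.1]
[[-0.0, -0.958, -0.286, 0.599], [-1.0, 0.0, -0.001, 0.249], [0.001, 0.286, -0.958, 0.381], [0.0, 0.0, 0.0, 1.0]] [[301.0, 0.0, 283.0], [0.0, 301.0, 208.0], [0.0, 0.0, 1.0]]
0.178 False [0.5269 0.25   0.1787] [ 0.22 -0.36  0.1 ] [ 0.08 -0.03  0.03]
0.174 False [0.5265 0.2498 0.174 ] [-0.34 -0.16  0.3 ] [0.   0.   0.03]
0.17 False [0.5265 0.2498 0.1699] [-0.62  0.51 -0.28] [ 0.05  0.05 -0.  ]
0.166 False [0.5265 0.2498 0.1659] [ 0.02 -0.23  1.13] [ 0.03 -0.02  0.  ]
0.162 False [0.5265 0.2498 0.1619] [-0.33 -0.76  0.25] [0.02 0.02 0.03]
0.1575 False [0.5265 0.2498 0.1574] [ 0.52 -0.33 -0.51] [ 0.05 -0.    0.03]
0.155 False [0.5266 0.2499 0.1551] [-0.03  0.37  0.34] [ 0.09 -0.02  0.06]
t 19.2 tcp [0.5266 0.2498 0.1551] F [0.7 0.7 1.4] J [ -15.   45.  -27.  101.   29.   41. -147.] op 0.001
```

View pics/m3.png

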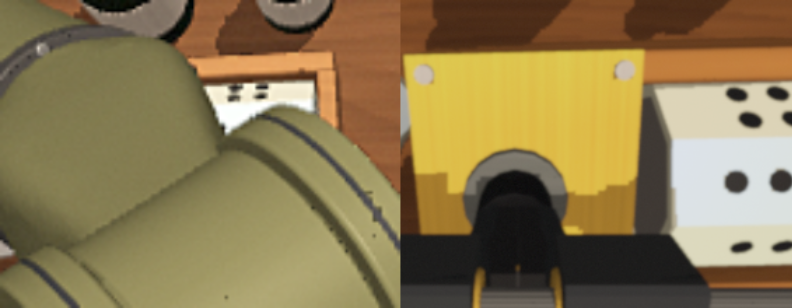

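```bash
python3 - <<'E'
from h import *
for z in np.arange(.152,.132,-.003):
    h=robot.movel([BTN[0]+.002,BTN[1],z],speed=.04,f_stop=12); robot.dwell(.06); F=np.mean([robot.state()["wrist_force"] for _ in range(3)],0); print(z.round(3),h,robot.state()["tool_pos"][2].round(4),F.round(1))
    if h or F[2]>6: break
E
```

```text
0.152 False 0.152 [-1.1  0.1  0.9]
0.149 False 0.1489 [ 0.2 -0.1  2.1]
0.146 False 0.146 [1.2 0.9 2.3]
0.143 False 0.143 [ 1.1 -0.7  3. ]
0.14 False 0.14 [0.7 0.5 4.3]
0.137 False 0.1371 [-0.2  0.5  5.5]
0.134 False 0.1368 [-5.1 -3.1 25.9]
```

```bash
python3 - <<'E'
from h import *
robot.movel([BTN[0]+.002,BTN[1],.165],speed=.1); robot.dwell(.2); st()
robot.movel([BTN[0]+.002,BTN[1],.21],speed=.25); snap("w4","wrist"); st()
for z in (.205,.163): print(proj("w4",[*post(1.78),z]))
E
```

```text
t 22.0 tcp [0.526  0.2494 0.164 ] F [-0.1  0.2  0.3] J [ -14.   44.  -27.  101.   28.   42. -146.] op 0.006
t 22.4 tcp [0.5264 0.2495 0.2097] F [ 0.3 -0.   0.3] J [ -13.   41.  -29.   99.   26.   47. -144.] op 0.007
[158.55928945 361.06908307]
[181.34571449 316.89989334]
```

View pics/w4.png

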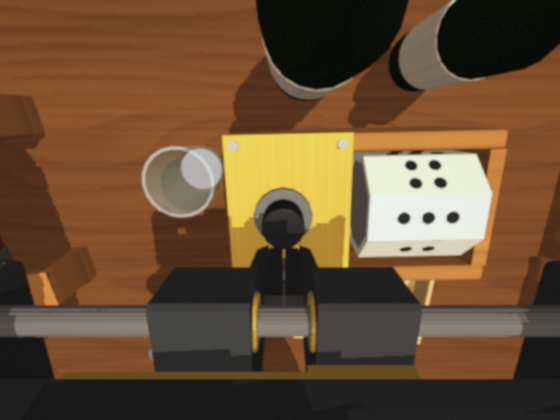

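The slow press shows spring force only from TCP z of about 0.151, then a hard stop at 0.137. That is about 13.5 mm of travel, and the drum still shows three dots. The likely cause is the gripper body landing on the hinge cap, so I'll shift the press 11 mm towards +x and press deeper.

```bash
python3 - <<'E'
from h import *
B=[BTN[0]+.011,BTN[1]]
robot.movel([*B,.158],speed=.15)
for z in (.146,.140,.137,.135,.133,.131):
    h=robot.movel([*B,z],speed=.05,f_stop=14); F=np.mean([robot.state()["wrist_force"] for _ in range(3)],0); print(z,h,robot.state()["tool_pos"].round(4),F.round(1))
    if h: break
robot.movel([*B,.21],speed=.2); snap("w5","wrist"); st()
a=cv2.imread("pics/w4.png")[120:270,330:520]; b=cv2.imread("pics/w5.png")[120:270,330:520]
cv2.imwrite("pics/m5.png",cv2.resize(np.hstack([a,b]),None,fx=2,fy=2))
E
```

```text
0.146 True [0.5363 0.2508 0.1481] [-0.1 -0.8  1.8]
t 23.7 tcp [0.5351 0.2493 0.2094] F [-0.  -0.3 -1.1] J [ -13.   41.  -29.   97.   25.   48. -143.] op 0.005
```

View pics/m5.png

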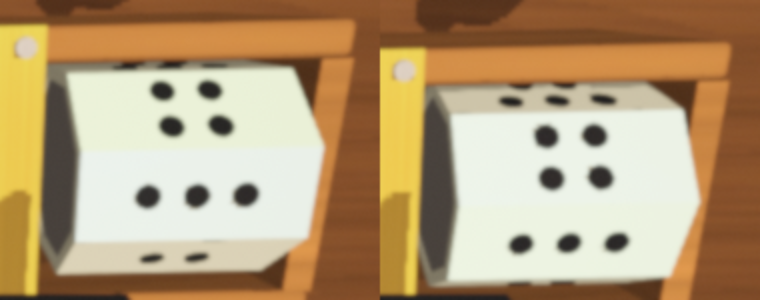

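```bash
cat >> h.py <<'E'
def warp(n,pts,W,Hh):
    uv=np.float32([proj(n,p) for p in pts]); M=cv2.getPerspectiveTransform(uv,np.float32([[0,0],[W,0],[W,Hh],[0,Hh]]))
    return cv2.warpPerspective(cv2.imread(f"pics/{n}.png"),M,(W,Hh),flags=cv2.INTER_CUBIC)
def dots(n):
    q=[(*cw(x,y),.130) for x,y in [(.020,-.008),(.020,-.090),(-.020,-.090),(-.020,-.008)]]  # 4 px/mm
    g=cv2.cvtColor(warp(n,q,328,160),cv2.COLOR_BGR2GRAY); m=(g<100).astype(np.uint8)
    k,_,s,c=cv2.connectedComponentsWithStats(m)
    return [(int(s[i,4]),c[i].round().astype(int).tolist()) for i in range(1,k) if s[i,4]>300]
E
python3 - <<'E'
from h import *
for n in ("w1","w2","w4","w5"): print(n,len(dots(n)),dots(n))
E
```

```text
w1 4 [(635, [155, 33]), (687, [230, 33]), (616, [78, 33]), (1734, [73, 151])]
w2 3 [(694, [79, 34]), (741, [155, 34]), (766, [230, 34])]
w4 3 [(843, [81, 76]), (856, [157, 77]), (882, [232, 76])]
w5 5 [(781, [115, 13]), (782, [191, 13]), (698, [78, 120]), (695, [154, 120]), (697, [229, 120])]
```

```bash
python3 - <<'E'
from h import *
print("top0",dots("top0")); print("t2",dots("t2"))
for n,u in [("w2",(237,140)),("w2",(335,139)),("w4",(233,147)),("w4",(343,145)),("w5",(330+404/2-190,120+71/2)),("w4",(330+26/2,120+48/2)),("w1",(247,175)),("w1",(335,172)),("top0",(130+162/4,120+298/4)),("top0",(130+318/4,120+290/4))]: print(n,u,ray(n,u,.119)[:2].round(4))
for n in ("w2","w4","w5"):
    q=[(*cw(x,y),.130) for x,y in [(.040,-.028),(.040,-.068),(-.040,-.068),(-.040,-.028)]]
    g=cv2.cvtColor(warp(n,q,40,80),cv2.COLOR_BGR2GRAY).mean(1)
    print(n,g.round().astype(int).tolist())
E
```

```text
top0 [(853, [79, 34]), (857, [156, 33]), (810, [233, 34])]
t2 [(832, [79, 34]), (834, [156, 33]), (789, [232, 34])]
w2 (237, 140) [0.581  0.2887]
w2 (335, 139) [0.5819 0.2053]
w4 (233, 147) [0.5806 0.2883]
w4 (343, 145) [0.582  0.2047]
w5 (342.0, 155.5) [0.5829 0.2048]
w4 (343.0, 144.0) [0.5828 0.2047]
w1 (247, 175) [0.5808 0.2891]
w1 (335, 172) [0.5837 0.2056]
top0 (170.5, 194.5) [0.5808 0.2884]
top0 (209.5, 192.5) [0.5827 0.2038]
w2 [203, 172, 150, 145, 154, 179, 208, 223, 226, 230, 236, 240, 240, 240, 240, 240, 240, 240, 240, 240, 240, 240, 239, 232, 210, 182, 165, 157, 153, 153, 157, 167, 186, 214, 233, 239, 240, 240, 240, 240, 240, 240, 240, 240, 240, 240, 240, 238, 233, 229, 230, 230, 230, 230, 230, 230, 228, 217, 192, 163, 149, 149, 164, 193, 217, 228, 230, 230, 230, 230, 227, 207, 156, 96, 75, 74, 74, 75, 77, 77]
w4 [176, 202, 227, 235, 236, 236, 235, 226, 200, 170, 154, 148, 149, 157, 176, 207, 229, 236, 236, 236, 237, 238, 238, 238, 238, 238, 238, 238, 238, 238, 238, 238, 238, 236, 225, 195, 164, 148, 140, 138, 140, 146, 159, 186, 218, 234, 238, 238, 238, 238, 238, 238, 238, 238, 238, 238, 238, 231, 216, 209, 210, 210, 207, 192, 162, 141, 156, 186, 205, 209, 203, 170, 110, 76, 73, 74, 76, 77, 78, 84]
w5 [240, 237, 222, 193, 169, 158, 153, 153, 159, 171, 197, 226, 238, 240, 240, 240, 240, 238, 227, 199, 172, 159, 151, 149, 152, 160, 176, 203, 228, 238, 240, 240, 240, 240, 239, 239, 239, 239, 239, 239, 239, 239, 239, 239, 239, 233, 212, 177, 153, 142, 138, 140, 151, 177, 212, 233, 238, 239, 239, 239, 239, 239, 239, 239, 236, 219, 181, 135, 99, 80, 76, 75, 74, 74, 76, 77, 78, 78, 80, 94]
```

```bash
cat >> h.py <<'E'
def prof(n):
    q=[(*cw(x,y),.130) for x,y in [(.040,-.008),(.040,-.090),(-.040,-.090),(-.040,-.008)]]
    g=cv2.cvtColor(warp(n,q,328,320),cv2.COLOR_BGR2GRAY); k,_,s,c=cv2.connectedComponentsWithStats((g<110).astype(np.uint8))
    # (x mm towards +x, y mm, area)
    return sorted([(round(40-c[i][1]/4),round(-8-c[i][0]/4),int(s[i,4])) for i in range(1,k) if 250<s[i,4]<1600],reverse=True)
E
python3 - <<'E'
from h import *
snap("w6","wrist"); robot.dwell(.3); snap("w7","wrist"); st()
for n in ("w2","w4","w5","w6","w7"): print(n,prof(n))
E
```

```text
t 24.1 tcp [0.5353 0.2497 0.2095] F [-0.2  0.7  1. ] J [ -13.   41.  -29.   97.   25.   48. -143.] op 0.006
w2 [(37, -32, 492), (37, -50, 502), (12, -28, 767), (12, -47, 803), (12, -66, 827), (-20, -54, 495), (-21, -35, 489)]
w4 [(29, -34, 720), (29, -53, 724), (1, -28, 884), (1, -47, 904), (1, -66, 924), (-25, -32, 298), (-25, -50, 304)]
w5 [(34, -33, 790), (34, -51, 793), (17, -37, 881), (17, -56, 893), (-10, -28, 742), (-10, -46, 735), (-10, -65, 742)]
w6 [(34, -33, 796), (34, -51, 791), (17, -37, 875), (17, -56, 892), (-10, -28, 722), (-10, -46, 730), (-10, -65, 749)]
w7 [(34, -33, 798), (34, -51, 801), (17, -37, 868), (17, -56, 904), (-10, -28, 727), (-10, -46, 740), (-10, -65, 739)]
```

```bash
python3 - <<'E'
from h import *
from scipy.optimize import least_squares
obs={"top0":None,"w2":[(4,-1,37),(3,0,12),(2,0,-20.5)],"w4":[(4,-1,29),(3,0,1),(2,0,-25)],"w5":[(4,1,34),(4,-1,17),(3,0,-10)]}
obs["top0"]=[(3,0,prof("top0")[2][0])]; print(prof("top0"))
t0=prof("top0"); obs["top0"]=[(3,0,11.6)]+[(2,0,x) for x,y,a in t0 if -26<x<-8][:1]
def cam(n):
    o=np.load(f"pics/{n}.npz")["T"][:3,3]; return (o[0]-C[0]),o[2]
names=list(obs)
def pred(n,f,s,ph,x0,z0,d):
    a=ph-(f-3)*np.pi/4   # angle from up toward -x for face f
    t=s*d # tangential, + toward +x when up
    X=x0-.045*np.sin(a)+t*np.cos(a); Z=z0+.045*np.cos(a)+t*np.sin(a)
    cx,cz=cam(n); return cx+(X-cx)*(cz-.13)/(cz-Z)
def res(p):
    return [(pred(n,f,s,p[3+i],p[0],p[1],p[2])*1000-o) for i,n in enumerate(names) for f,s,o in obs[n]]+[(p[1]-.085)*300]
r=least_squares(res,[0,.085,.009]+[0]*4,x_scale=[.01,.01,.01]+[.1]*4); print(dict(x0=r.x[0],z0=r.x[1],d=r.x[2]),dict(zip(names,np.degrees(r.x[3:]).round(1))),np.round(r.fun,1))
E
```

```text
[(33, -39, 418), (33, -58, 386), (12, -28, 892), (12, -47, 906), (12, -66, 855), (-23, -39, 842), (-23, -57, 829)]
{'x0': np.float64(0.0009363849386388696), 'z0': np.float64(0.08607270844367879), 'd': np.float64(0.00861147721511909)} {'top0': np.float64(-13.8), 'w2': np.float64(-14.0), 'w4': np.float64(-1.0), 'w5': np.float64(13.9)} [ 0.  -0.  -0.  -0.1  0.2 -0.3  0.3 -0.1 -0.3  0.1  0.2  0.3]
```

```bash
cat >> h.py <<'E'
def ang(n):
    """drum angle (deg) past 3-up, best of fits to dots rows"""
    from scipy.optimize import minimize_scalar
    o=np.load(f"pics/{n}.npz")["T"][:3,3]; cx,cz=o[0]-C[0],o[2]
    q=prof(n)
    rows={f:[0] if f<4 else [-1,1] for f in range(1,9)}
    ys={1:[[-47]],2:[[-37,-56]]}
    return q
E
python3 - <<'E'
from h import *
B=[BTN[0]+.011,BTN[1]]
robot.movel([*B,.162],speed=.2)
for i,z in enumerate((.155,.152,.149,.146,.143,.140,.137,.134,.131)):
    h=robot.movel([*B,z],speed=.04,f_stop=18); s=robot.state(); snap(f"e{i}","wrist")
    print(z,h,"t%.2f"%s["t"],s["tool_pos"].round(4),s["wrist_force"].round(1),s["ft_torque"].round(2),[q for q in prof(f"e{i}") if abs(q[0])<25])
    if h: break
robot.movel([*B,.165],speed=.1); snap("e20","wrist"); robot.movel([*B,.21],speed=.2); snap("e21","wrist"); st(); print(prof("e20"),prof("e21"))
E
```

```text
0.155 False t24.82 [0.5357 0.2499 0.1555] [ 1.  -0.1  0.2] [ 0.04 -0.02  0.02] [(17, -36, 1122), (17, -55, 1150), (-10, -27, 888), (-10, -46, 891), (-10, -65, 902)]
0.152 False t25.12 [0.5359 0.25   0.1522] [0.6 0.9 2.2] [ 0.05 -0.07  0.02] [(17, -36, 1132), (17, -55, 1163), (-10, -27, 881), (-10, -46, 898), (-10, -65, 903)]
0.149 False t25.42 [0.5357 0.2499 0.149 ] [1.  1.1 2.4] [ 0.07 -0.19  0.02] [(17, -36, 1142), (17, -55, 1160), (-10, -27, 878), (-10, -46, 889), (-10, -65, 898)]
0.146 False t25.72 [0.5357 0.25   0.1461] [1.1 1.1 3.2] [ 0.09 -0.2   0.01] [(16, -37, 1175), (16, -55, 1206), (-10, -65, 881), (-11, -27, 851), (-11, -46, 868)]
0.143 False t26.02 [0.5357 0.2499 0.1431] [0.6 0.9 3.3] [ 0.08 -0.19 -0.08] [(7, -38, 1195), (7, -57, 1256), (-16, -25, 623), (-16, -44, 632), (-16, -62, 644)]
0.14 False t26.32 [0.5356 0.2499 0.14  ] [ 2.1 -0.   4.4] [ 0.14 -0.27 -0.  ] [(10, -38, 1120), (9, -57, 1163), (-7, -57, 1146), (-8, -38, 1137)]
0.137 False t26.62 [0.5357 0.25   0.1371] [0.6 0.8 6.4] [ 0.07 -0.22 -0.02] [(9, -38, 1138), (9, -57, 1160), (-8, -38, 1126), (-8, -57, 1155)]
0.134 False t26.92 [0.5359 0.2501 0.1367] [-3.2 -2.1 24.8] [-0.56  0.67  0.01] [(9, -38, 1142), (9, -57, 1162), (-8, -38, 1131), (-8, -57, 1155)]
0.131 False t27.22 [0.5361 0.2502 0.1364] [-7.5 -5.8 44.9] [-1.27  1.74  0.  ] [(9, -38, 1134), (9, -57, 1177), (-8, -38, 1139), (-8, -57, 1157)]
t 28.2 tcp [0.535  0.2492 0.209 ] F [ 0.9 -0.3  0.1] J [ -13.   41.  -28.   97.   25.   48. -143.] op 0.008
[(29, -24, 905), (29, -43, 905), (29, -61, 915), (10, -38, 1055), (9, -57, 1109), (-7, -57, 1098), (-8, -38, 1085), (-23, -39, 303), (-23, -57, 300)] [(29, -25, 720), (29, -44, 727), (29, -62, 737), (9, -38, 888), (9, -57, 919), (-8, -38, 883), (-8, -57, 890), (-25, -23, 268), (-25, -41, 268), (-25, -59, 288)]
```

The press works once TCP z is the right depth: contact at 0.1545 and the bottom at 0.1365. The drum now sits square on 4, so two more presses are needed, each stopping at 0.1378.

```bash
python3 - <<'E'
from h import *
B=[BTN[0]+.011,BTN[1]]
robot.movel([*B,.159],speed=.2)
for i in range(2):
    h=robot.movel([*B,.1378],speed=.07,f_stop=30); robot.dwell(.1); s=robot.state(); snap(f"f{i}","wrist")
    print(h,s["tool_pos"].round(4),s["wrist_force"].round(1),prof(f"f{i}"))
    if h: break
    robot.movel([*B,.160],speed=.1); robot.dwell(.15)
    print([q for q in prof(f"f{i}") if abs(q[0])<20])
    if i==0 and len([q for q in prof("f0") if abs(q[0])<15])!=5: print("check"); break
robot.movel([*B,.21],speed=.2); snap("f9","wrist"); st(); print(prof("f9"))
E
```

```text
False [0.5366 0.2508 0.1388] [1.  1.8 2.9] [(30, -24, 972), (30, -42, 985), (30, -60, 998), (10, -38, 1123), (9, -57, 1166), (-7, -66, 1169), (-8, -28, 1128), (-8, -47, 1132)]
[(10, -38, 1123), (9, -57, 1166), (-7, -66, 1169), (-8, -28, 1128), (-8, -47, 1132)]
False [0.5361 0.2502 0.1377] [0.7 1.2 4.5] [(30, -15, 957), (30, -33, 980), (30, -51, 1006), (30, -69, 1008), (9, -28, 1140), (9, -47, 1128), (9, -66, 1184), (-8, -28, 1123), (-8, -47, 1138), (-8, -66, 1161)]
[(9, -28, 1140), (9, -47, 1128), (9, -66, 1184), (-8, -28, 1123), (-8, -47, 1138), (-8, -66, 1161)]
t 31.4 tcp [0.5351 0.2493 0.2093] F [ 0.3 -0.   0.4] J [ -13.   41.  -28.   97.   25.   48. -143.] op 0.007
[(29, -16, 722), (29, -34, 718), (29, -53, 727), (29, -71, 742), (9, -28, 887), (9, -47, 880), (9, -66, 912), (-8, -28, 886), (-8, -47, 879), (-8, -66, 920), (-22, -34, 294), (-22, -53, 303), (-28, -21, 277), (-28, -56, 283)]
```

```bash
python3 - <<'E'
from h import *
D=[.5154,-.1684]; y0,y1=22.0,-23.2
robot.movel([.53,.24,.25],speed=.25)
try: robot.movel([*D,.25],speed=.3,orientation=R(y0))
except robot.MotionError as e: print(e); robot.goto([*D,.25],R(y0))
st()
q=robot.ik([*D,.096],R(y1)); print("ik y1",None if q is None else np.round(q))
snap("d0","wrist"); robot.set_gripper(.6,grasp_force=25); 
print(robot.movel([*D,.096],speed=.15,f_stop=10)); st()
robot.set_gripper(0.0); st()
E
```

```text
t 33.2 tcp [ 0.5154 -0.1668  0.2499] F [ 0.8  0.6 -0.5] J [ 36.  37. -39. 103.  29.  51. -83.] op 0.005
ik y1 [  24.   47.  -19.  110.   31.   27. -130.]
False
t 35.3 tcp [ 0.516  -0.1684  0.0967] F [ 1.  -0.  -0.4] J [ 30.  48. -28. 110.  42.  32. -95.] op 0.600
t 36.0 tcp [ 0.515  -0.1672  0.0961] F [-2.7  4.1  3.3] J [ 30.  49. -28. 110.  42.  32. -95.] op 0.153
```

```bash
python3 - <<'E'
from h import *
D=[.5154,-.1684]
for y in (7,-8,-24): 
    robot.movel([*D,.096],speed=.1,orientation=R(y)); s=robot.state(); print(y,"t%.2f"%s["t"],s["wrist_force"].round(1),s["ft_torque"].round(2),np.degrees(np.arctan2(s["tcp_rot"][1,1],s["tcp_rot"][0,1])).round(1)+90)
robot.set_gripper(.6); robot.movel([*D,.17],speed=.25); snap("d1","wrist"); st()
for n in ("d0","d1"): # rectify knob top plane z=.106: bright line (white) direction
    W=200; r=.05
    q=[(D[0]+a*r,D[1]+b*r,.106) for a,b in [(1,1),(1,-1),(-1,-1),(-1,1)]]
    w=warp(n,q,W,W); cv2.imwrite(f"pics/{n}r.png",w)
a=cv2.imread("pics/d0r.png");b=cv2.imread("pics/d1r.png"); c=cv2.resize(cv2.imread("pics/d1.png"),None,fx=.95,fy=.95)
m=np.zeros((400,800,3),np.uint8); m[:200,:200]=a; m[200:400,:200]=b; m[:399,220:752]=c; cv2.imwrite("pics/dm.png",m)
E
```

```text
7 t36.37 [-2.5  5.3  3.5] [1.02 0.62 0.03] 7.200000000000003
-8 t36.77 [-2.5  5.   4.5] [ 1.07  0.59 -0.12] -7.799999999999997
-24 t37.21 [-2.6  4.7  4.5] [1.12 0.53 0.1 ] -23.700000000000003
t 38.4 tcp [ 0.5149 -0.1685  0.1698] F [-0.4  0.1 -0.4] J [  26.   40.  -21.  108.   23.   36. -123.] op 0.598
```

View pics/dm.png

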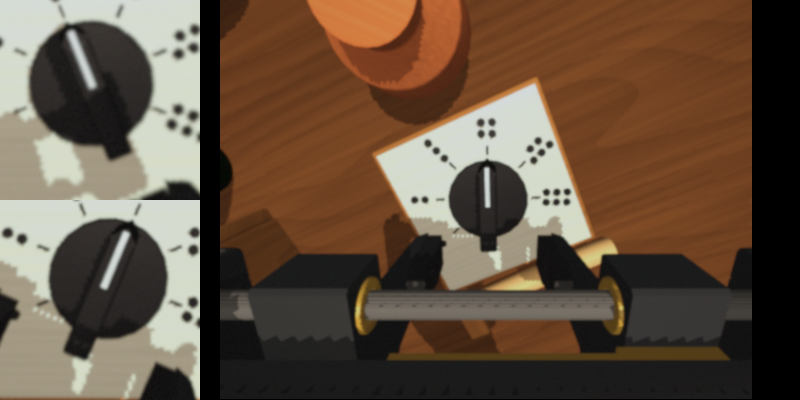

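```bash
python3 - <<'E'
from h import *
g=1.78; p=post(g)
robot.movel([.5154,-.1684,.26],speed=.3)
try: robot.movel([*p,.27],speed=.35,orientation=R(yaw(g)))
except robot.MotionError as e: print(e); robot.goto([*p,.27],R(yaw(g)))
st(); print(proj("w1",[0.5,.25,.2]))
h=robot.movel([*p,.192],speed=.15,f_stop=10); print(h); st()
if not h: robot.set_gripper(0.0,grasp_force=8); st()
E
```

```text
t 40.5 tcp [0.4622 0.323  0.2697] F [ 0.2 -0.2  0.2] J [-13.  39. -47.  98.  33.  58. -99.] op 0.596
[289.27805009 297.95526515]
False
t 41.2 tcp [0.4622 0.325  0.1926] F [-0.1  0.5  0.3] J [ -15.   44.  -43.  102.   39.   49. -105.] op 0.598
t 41.9 tcp [0.4619 0.3247 0.1921] F [-0.9 -0.3  1.9] J [ -15.   44.  -43.  102.   39.   49. -105.] op 0.154
```

```bash
python3 - <<'E'
from h import *
swing(1.78,0.0,9,z=.192); robot.dwell(.1); st()
robot.set_gripper(.6); p=post(.05); robot.movel([*post(0),.26],speed=.2); robot.movel([*p,.26],speed=.1)
snap("w9","wrist"); st(); print(prof("w9"))
a=cv2.imread("pics/w1.png"); b=cv2.imread("pics/w9.png")
T=a[205:240,268:296]; r=cv2.matchTemplate(b[180:270,230:340],T,cv2.TM_CCOEFF_NORMED); _,v,_,l=cv2.minMaxLoc(r); print("match",v,"shift",l[0]+230-268,l[1]+180-205)
for g in (-.03,0,.03,.06,.1): print(g,proj("w1",[*post(g),.203]).round(1),proj("w9",[*post(g),.203]).round(1))
E
```

```text
t 45.1 tcp [0.5569 0.2516 0.1921] F [1.9 3.3 0.7] J [ -14.   44.  -27.   95.   25.   48. -141.] op 0.152
t 46.6 tcp [0.5568 0.2543 0.2589] F [ 0.5 -0.   0.4] J [ -13.   39.  -29.   90.   22.   56. -139.] op 0.602
[(29, -16, 647), (29, -35, 633), (29, -53, 649), (29, -72, 662), (10, -28, 768), (9, -47, 756), (9, -66, 795), (-7, -66, 773), (-8, -28, 754), (-8, -47, 750)]
match 0.8510137796401978 shift 6 -2
-0.03 [292.5 229.1] [292.1 228.2]
0 [289.2 229.1] [288.7 228.2]
0.03 [285.8 229.2] [285.4 228.3]
0.06 [282.5 229.4] [282.  228.5]
0.1 [278.1 229.8] [277.6 228.9]
```

```bash
python3 - <<'E'
from h import *
robot.movel([*post(.05),.37],speed=.3); robot.movel([.45,-.1,.37],speed=.35)
robot.goto([.177,-.599,.30],R(0)) if robot.ik([.177,-.599,.30],R(0)) is not None else robot.dwell(.1)
snap("t9"); snap("s9","scene"); st()
a=cv2.imread("pics/top0.png").astype(int); b=cv2.imread("pics/t9.png").astype(int); d=(abs(a-b).max(2)>45).astype(np.uint8)
k,_,s,c=cv2.connectedComponentsWithStats(d)
print([(s[i].tolist(),) for i in range(1,k) if s[i,4]>8])
print(prof("t9"))
E
```

```text
t 50.5 tcp [ 0.1785 -0.5984  0.3003] F [0.1 1.  0.5] J [ 81.  37. -22.  85.  15.  61. -34.] op 0.604
[([172, 195, 15, 41, 159],), ([188, 195, 6, 39, 86],), ([229, 196, 23, 11, 121],), ([251, 202, 5, 4, 14],), ([367, 203, 20, 20, 183],), ([224, 204, 5, 3, 13],), ([387, 204, 2, 6, 10],), ([229, 209, 4, 6, 17],), ([238, 209, 5, 3, 10],), ([247, 217, 5, 5, 20],), ([229, 218, 5, 5, 18],), ([238, 218, 5, 5, 21],), ([366, 220, 22, 21, 156],), ([243, 225, 5, 6, 21],), ([234, 226, 5, 2, 9],), ([221, 232, 43, 9, 168],), ([523, 377, 37, 18, 175],), ([491, 390, 13, 30, 175],), ([509, 390, 13, 6, 31],), ([544, 390, 16, 30, 288],), ([506, 403, 4, 8, 27],)]
[(36, -30, 544), (36, -49, 492), (36, -67, 523), (27, -38, 551), (27, -76, 526), (26, -19, 547), (26, -57, 540), (10, -28, 897), (10, -47, 843), (10, -66, 877), (-7, -28, 863), (-7, -47, 902), (-7, -66, 937), (-26, -38, 799), (-26, -57, 804), (-38, -30, 581), (-38, -49, 540), (-38, -67, 571)]
```

```bash
python3 -c "
from workcell import robot
print(robot.job_done(), robot.state()['t'])"
```

```text
the job is handed in; nothing more can be done
the job is handed in; nothing more can be done
```

The bench is set to lot six, row four, the guard is back over the button, and the job is handed in. The last clock reading before that was about 50.5 s.

**What I did:** I swung the guard off, stepped the drum with its button to six, and turned the dial from three dots to four. I then swung the guard back and moved the arm clear.

**Last checks:**
- **Drum:** in the final top image, two rows of three dots sit square on top.
- **Dial:** after release, the wrist image shows the nose on the four dots.
- **Guard:** it measures about 0.01 rad.
- **Bystanders:** comparing the first and last top images, only the guard, drum, knob and arm changed.

**What went wrong or disagreed:**
- **Missed presses:** the first three press attempts never reached the button. It met the closed fingertips about 20 mm lower than the stated 25 mm tip length would give.
- **Short and hard presses:** two later presses ended off the full stroke: one stopped early by its force limit left the drum part-way between faces, and the next completed the step to four. The bottom of that press read about 45 N at the wrist, taken through the fingertips.
- **Drum at the start:** it measured about 14 degrees short of square on the three-dot face before I touched anything. The first working press squared it on three, so getting to six took more than three presses.

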